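# Set up the bridge-slotting sled: nest the bridge, draw the sled to the mark and hold

## Task

Set up the slotting sled with its motor off: lay the dark wooden guitar bridge flat in the nest between the aluminium blocks, its bulging edge towards the side with the black pull handle, and let go of it. Then draw the spring-return sled out by that handle until its pointer lines up with the white line of the red marker clip on the scale, and finish while still holding it there so that I can lock the stop: do not let go. Leave the other things on the bench alone.

Things in the scene. Friction and masses are not known exactly. Their poses are not given: they have to be found in the camera images.
- bridge_centre (a point): Centre of the loose guitar bridge, 4.5 mm above its underside: a flat dark-wood plate 9 mm thick, 155 mm long (own y), about 45 g, lying on the bench, own z up. Wings 28 mm wide (own x -9 to +19 mm); the middle 50 mm of the length bulges to own -x and is 38 mm wide (x -19 to +19 mm): grip it there, across x.
- bulge_edge (a point): Middle of the bridge's bulging edge, half-way up: 19 mm from bridge_centre along the bridge's own -x.
- nest (a point): Middle of the nest, on the flat bed, 18 mm above the bench. Axes: y along the rails, -x the side with the pull handle, z up. The seated bridge has the same axes, its bridge_centre 4.5 mm above this point. Aluminium blocks 7 mm high with 3 mm chamfers on the top inner edges form the nest, with 2 mm play all round the bridge's wings and ends.
- station: The whole slotting station, fixed to the bench (place and yaw vary); origin under the nest, same axes. Nest side blocks: y 42 to 70 mm either side of the middle, inner faces x -11 and +21 mm, 14 mm wide; end blocks: inner faces y -79.5 and +79.5 mm. The middle 84 mm of both long sides is open for fingers. Rails at x -85 and +85 mm, tops 30 mm above the bench.
- sled (a joint): Sled travel in m: 0 at home, growing as it is drawn along the station's -y; hard stop 0.235. A spring pulls it home: 5 N at home, 12 N at 0.2. At home the sled's middle is 150 mm from the nest along +y. Its plate is 86 mm long along y, top 74 mm above the bench; a 66 mm wide motor on it, at x = 0, reaches 225 mm above the bench. It passes clear over a seated bridge.
- handle_grip (a point): Middle of the black upright pull handle on the sled: a round post 26 mm in diameter, standing free from 80 to 142 mm above the bench. This point is 118 mm above the bench, 135 mm from the motor's axis on the station's -x side, and moves with the sled.
- pointer (a point): Tip of the black pointer blade at the sled's far end (station's +x side, 131 mm from the motor's axis), just above the scale bar. It moves with the sled.
- mark (a point): White line on the red marker clip (14 mm wide) that sits on the scale bar on the station's +x side. Fixed; its place along the scale varies, 110 to 190 mm of sled travel from home. Axes as the station's. The pointer is at the mark when both have the same station y.
- glue_bottle: White glue bottle with a yellow cap, 62 mm in diameter, 170 mm tall, standing; origin at its foot. Leave it alone.
- sanding_block: Cork sanding block 65 x 115 x 32 mm; origin under its middle. Leave it alone.
- glue_brush: Glue brush lying on the bench. Leave it alone.
- fret_tin: Open steel tin, 70 mm in diameter, 50 mm tall; origin under its middle. Leave it alone.

How it is judged (in metres and radians):
On the way, in this order (a step that is already met when the one before it is completed fails the run):
1. the bridge lies flat in the nest, bulge towards the handle side, let go and at rest (x of bridge_centre in the frame of nest between -0.004 and 0.004 m and y of bridge_centre in the frame of nest between -0.004 and 0.004 m and z of bridge_centre in the frame of nest below 0.0065 m and angle between the y axis of bridge_centre and the y axis of nest, either way round below 0.06 rad and angle between bridge_centre's own z axis and vertical below 0.06 rad and x of bulge_edge in the frame of nest below -0.012 m and contact force between the fingers and bridge below 0.1 N and linear speed of bridge below 0.02 m/s), for 0.2 s.
2. the fingers hold the sled by its handle with the pointer at the mark (y of pointer in the frame of mark between -0.004 and 0.004 m and velocity of joint sled between -0.02 and 0.02 m/s and contact force between the fingers and sled_c0 above 3 N), for 0.5 s.
At the end, for the whole second after the job is handed in: Bridge flat in the nest (within 4 mm, at most 2 mm high, 0.06 rad in yaw and tilt), bulge to the handle side, at rest and untouched; fingers press the pull handle with over 3 N; pointer still, within 4 mm of the mark. Bystanders moved under 30 mm (all of step 1 and all of step 2); the arm keeps its last pose, push and grip.
It fails at once if a bystander (glue bottle, sanding block, glue brush, tin) is moved more than 30 mm or knocked over (distance of any of glue_bottle, sanding_block, glue_brush, fret_tin from where it was at the start of the episode above 0.03 m or angle between any of glue_bottle, fret_tin's own z axis and vertical above 0.5 rad).
It also fails if it takes over 58 s, if anything falls off the work surface, if the arm or the gripper's body presses on something with over 40 N, if the wrist force passes 120 N, or if a joint passes its speed limit or range.

## Robot

A 7-joint arm with a two-finger parallel gripper is mounted at the origin on the work surface. World frame = base frame: x ahead of the robot, y to its left, z up, the work surface at z = 0. Lengths are in mm, angles in rad, forces in N, time in s.
With the tool pointing down it reaches from about 400 to 875 mm from the base axis. Payload 19.3 kg.
Tool frame: the origin (TCP) lies at the very end of the fingers, on their centre line; the grasp point (between the pads) lies 19 mm behind it (grip_point_offset is the z of the grasp point in the tool frame, in mm); z points along the fingers, x is the direction in which the jaws open and shut, and the axes are right-handed (so a half turn about z gives the same grasp; the last joint's range is limited). The gripper opens to 85 mm and grips with 20 to 120 N. Pads are 22 mm wide; open, the fingers measure 114 mm over their backs; the gripper's body (76 mm by 85 mm) begins 54 mm behind the grasp point. The pads swing forward as they close: fully open they stand 13 mm farther back than shut.
Start: joints at [1.25, 0.521, -0.036, 1.599, 0.021, 1.021, -0.113], TCP at [155.084, -605.445, 231.291] pointing down, gripper open.
Joint ranges: [-2.91, 2.91], [-0.3, 2.13], [-1.5, 1.42], [0.17, 2.43], [-1.26, 4.41], [0.16, 1.93], [-2.52, 2.52]. Speed limits (rad/s): [1.89, 1.89, 2.39, 2.39, 3.01, 3.01, 3.01].

## Interface

Orientations are given as a 3x3 rotation matrix whose columns are the frame's x, y, z axes.
In Python, from workcell import movep, movel, goto_joints, open_gripper, clamp, wait, inverse_kinematics, read_state, camera, PlanningError, finish_job, grip_point_offset gives the robot as it stands. Calls block until the motion is done:
- movep(position, orientation): joint-space move of the TCP to a pose.
- movel(position, frame=None, max_speed=150, guard=None): straight line of the TCP; frame=None keeps the orientation; max_speed is the mean speed in mm/s. With guard (N) it stops when the force on the tool has changed by that much, and returns True; else False.
- goto_joints(angles): joint-space move.
- open_gripper() and clamp(): open the fingers fully, or close them until they stop; the grip force is fixed at half the most.
- wait(seconds).
- inverse_kinematics(position, orientation): joint angles nearest the present ones, or None.
- read_state(): the state.
- camera(name): name is "scene" or "top"; returns a dict with "image" (420x560x3 uint8, blue, green, red), "range_z" (420x560 float32, mm along the optical axis (not along the pixel's ray), 0 where there is no reading), "fx", "fy", "cx", "cy" (pixels), "cam_to_world" (4x4, takes a point from camera to world coordinates). Camera axes: x right, y up, looking along -z (the intrinsics and any distortion apply to the point x, -y, -z); pixel columns grow to the right and rows downward; lengths in mm; the calibration is good to about 2 mm. A picture is of the moment at which its call begins.
A pose or a line that the arm cannot do raises PlanningError and nothing moves.
- finish_job(): hands the job in, once; it reports no verdict.
The state is a dict: "time": time; "qpos": joint angles; "qvel": joint speeds; "joint_efforts": joint torques, N m; "eef_pos": TCP position; "tool_rot": TCP orientation; "ft_force": force on the tool from outside, world axes, zero at the start; "torque": the same for the moment, N m; "finger_gap": finger opening in mm.
Only numpy, scipy, OpenCV 4.12 (cv2) and the standard library are available. Lean on these libraries where they do the work, as an engineer would, in place of code of your own. Each camera call takes 0.05 s, during which the arm holds its last target.

## Working session

There is one attempt and no reset: what is moved stays moved. The work goes in short steps, each a Python script; the robot and the scene stay as the last script left them, time stands still between calls to the robot, and variables do not carry over. Pictures are saved under pics/ and viewed, and the job is handed in when it is done.

```bash
ls; mkdir -p pics
python3 - <<'E'
from workcell import *
import cv2,numpy as np,pickle
d={n:camera(n) for n in("scene","top")}
pickle.dump(d,open("c0.pkl","wb"))
for n in d:
    cv2.imwrite(f"pics/{n}0.png",d[n]["image"]); print(n,d[n]["fx"],d[n]["fy"],d[n]["cx"],d[n]["cy"],[k for k in d[n]]);print(d[n]["cam_to_world"].round(3))
s=read_state();print(s["time"],s["eef_pos"],s["tool_rot"],s["finger_gap"],grip_point_offset)
E
```

```text
pics
scene 400.250597076586 400.250597076586 283.76285150042236 211.00762253635347 ['image', 'range_z', 'fx', 'fy', 'cx', 'cy', 'cam_to_world']
[[ 2.820000e-01 -5.770000e-01  7.660000e-01  1.306673e+03]
 [ 9.590000e-01  1.720000e-01 -2.240000e-01 -2.574910e+02]
 [-3.000000e-03  7.980000e-01  6.020000e-01  7.096670e+02]
 [ 0.000000e+00  0.000000e+00  0.000000e+00  1.000000e+00]]
top 404.15514651327015 404.15514651327015 272.8486621091772 208.9662669819384 ['image', 'range_z', 'fx', 'fy', 'cx', 'cy', 'cam_to_world']
[[ 1.10000e-02  9.82000e-01 -1.88000e-01  2.68479e+02]
 [-1.00000e+00  7.00000e-03 -2.00000e-02 -4.18880e+01]
 [-1.90000e-02  1.88000e-01  9.82000e-01  1.32267e+03]
 [ 0.00000e+00  0.00000e+00  0.00000e+00  1.00000e+00]]
0.1 [ 155.02006992 -605.15470381  230.78565541] [[ 2.48144176e-01 -9.68723072e-01 -2.77751499e-04]
 [-9.68722580e-01 -2.48144330e-01  9.77058253e-04]
 [-1.01542133e-03  2.66128332e-05 -9.99999484e-01]] 85.69766567423576 -18.700000000000003
```

View pics/scene0.png

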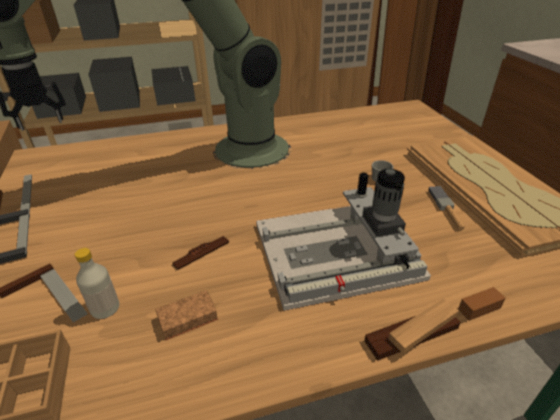

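View pics/top0.png

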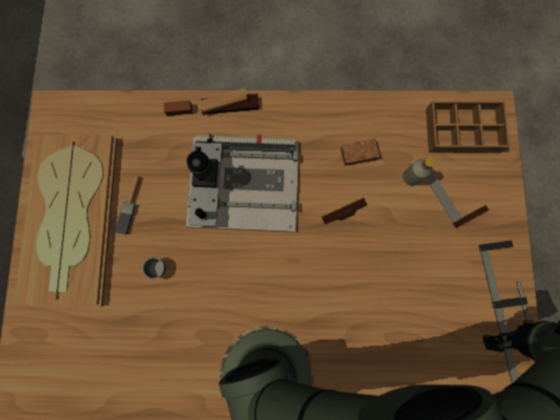

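```bash
cat > h.py <<'E'
import numpy as np,cv2,pickle
def ray(c,u,v):
    p=np.array([(u-c["cx"])/c["fx"],-(v-c["cy"])/c["fy"],-1.])
    M=c["cam_to_world"]; return M[:3,3],M[:3,:3]@p
def atz(c,u,v,z):
    o,d=ray(c,u,v); return o+d*(z-o[2])/d[2]
def proj(c,P):
    M=c["cam_to_world"]; q=(np.atleast_2d(P)-M[:3,3])@M[:3,:3]
    return np.c_[c["cx"]+c["fx"]*q[:,0]/-q[:,2], c["cy"]-c["fy"]*q[:,1]/-q[:,2]]
def cloud(c):
    v,u=np.indices(c["range_z"].shape); z=c["range_z"]
    p=np.stack([(u-c["cx"])/c["fx"]*z,-(v-c["cy"])/c["fy"]*z,-z],-1)
    return p@c["cam_to_world"][:3,:3].T+c["cam_to_world"][:3,3]
def crop(c,u0,v0,u1,v1,k,name):
    im=cv2.resize(c["image"][v0:v1,u0:u1],None,fx=k,fy=k,interpolation=cv2.INTER_CUBIC)
    for u in range((u0//10+1)*10,u1,10):
        cv2.line(im,((u-u0)*k+k//2,0),((u-u0)*k+k//2,6),(0,255,255),1); cv2.putText(im,str(u),((u-u0)*k-8,16),0,.35,(0,255,255),1)
    for v in range((v0//10+1)*10,v1,10):
        cv2.line(im,(0,(v-v0)*k+k//2),(6,(v-v0)*k+k//2),(0,255,255),1); cv2.putText(im,str(v),(8,(v-v0)*k+4),0,.35,(0,255,255),1)
    cv2.imwrite(name,im)
E
python3 - <<'E'
from h import *
d=pickle.load(open("c0.pkl","rb"))
crop(d["top"],180,125,310,235,6,"pics/t1.png")
crop(d["scene"],245,160,435,305,4,"pics/s1.png")
crop(d["top"],310,190,380,230,10,"pics/t2.png")
crop(d["scene"],165,230,240,275,10,"pics/s2.png")
for n in d:
    P=cloud(d[n]); z=P[...,2][d[n]["range_z"]>0]; print(n,np.percentile(z,[20,30,40,50,60,70]))
E
```

```text
scene [-78.43541561  -2.30730888  -1.21865253  -0.37029828   0.67911734
  15.02621176]
top [-7.44113380e+02 -3.69833599e+00 -1.36685037e+00  7.93697927e-02
  1.43515368e+00  3.18918368e+00]
```

View pics/t1.png

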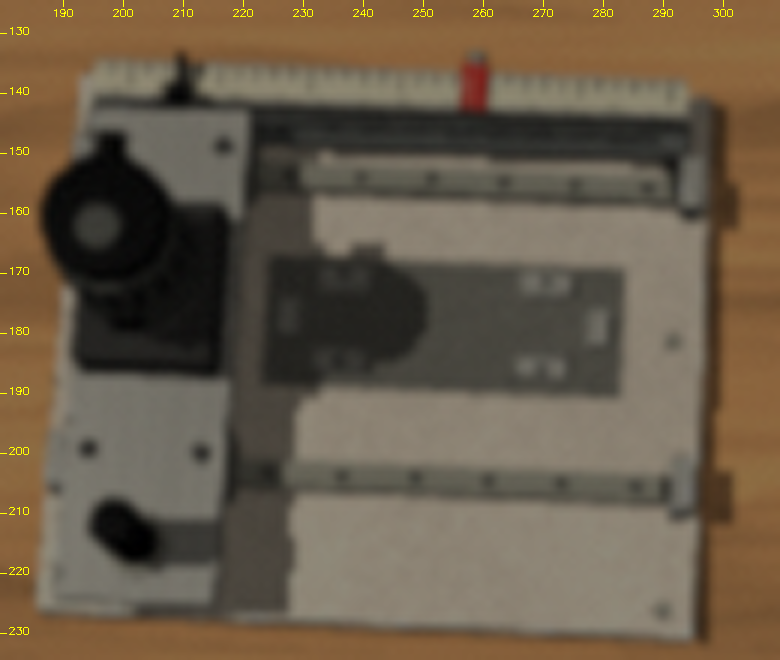

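View pics/s1.png

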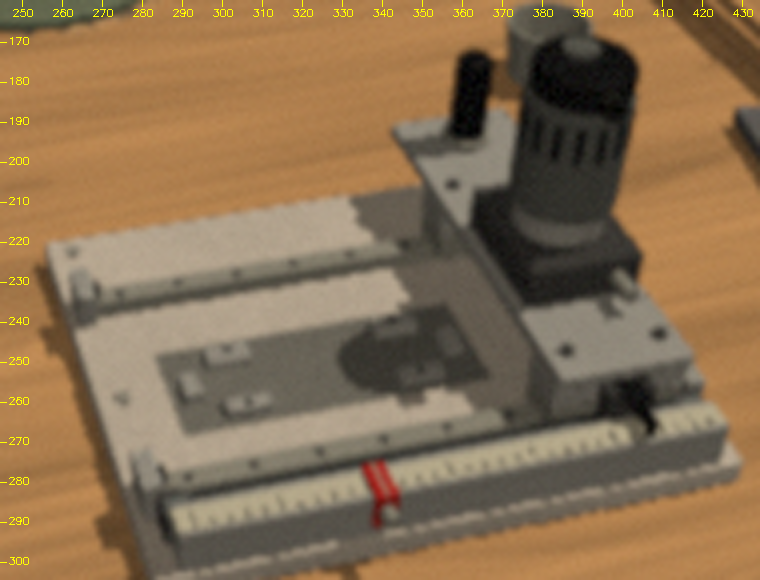

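View pics/t2.png

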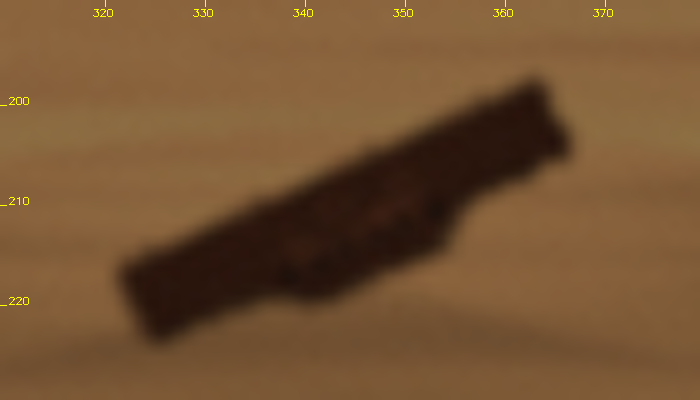

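View pics/s2.png

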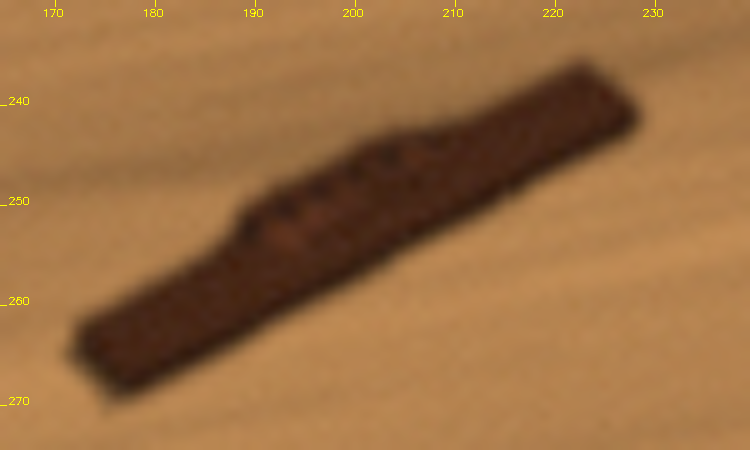

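```bash
cat > fit.py <<'E'
from h import *
from scipy.optimize import least_squares
d=pickle.load(open("c0.pkl","rb"))
def S(p,P):
    c,s=np.cos(p[2]),np.sin(p[2]); P=np.atleast_2d(P).astype(float)
    return np.c_[p[0]+c*P[:,0]-s*P[:,1], p[1]+s*P[:,0]+c*P[:,1], P[:,2]]
if __name__=="__main__":
    M=np.array([[5,-86.5,25],[5,86.5,25],[28,-56,25],[-18,-56,25],[28,56,25],[-18,56,25]])
    t=np.array([[597,328],[288,314],[545,282],[540,366],[347,276],[342,358]])/6+[180-.42,125-.42]
    s=np.array([[190,382],[452,340],[247,399],[228,351],[420,372],[393,327]])/4+[245-.38,160-.38]
    for n,o in(("top",t),("scene",s)):
        c=d[n]; g=np.r_[atz(c,*o.mean(0),25)[:2],0]
        r=least_squares(lambda p:(proj(c,S(p,M))-o).ravel(),g); print(n,r.x,r.fun.round(1))
    o,w=ray(d["top"],198.5,209.5); print("handle top approx",atz(d["top"],198,210,142))
    # bridge outline corners at z=9 (top)
    B=np.array([[19,77.5],[19,-77.5],[-9,-77.5],[-9,77.5],[-19,-25+3],[-19,25-3]])
    bt=np.array([[122,265],[540,78],[568,152],[157,343]])/10+[310-.45,190-.45]
    bs=np.array([[120,400],[637,118],[585,62],[75,328]])/10+[165-.45,230-.45]
    for n,o in(("top",bt),("scene",bs)):
        c=d[n]; g=np.r_[atz(c,*o.mean(0),9)[:2],.4]
        if n=="scene": pass
        for order in ([0,1,2,3],[1,0,3,2]):
            r=least_squares(lambda p:(proj(c,S(p,np.c_[B[order],[9]*4]))-o).ravel(),g); print(n,order,r.x,r.cost.round(2),r.fun.round(1))
E
python3 fit.py
```

```text
top [ 6.16095970e+02  5.09242693e+01 -3.66629217e-02] [ 0.4 -0.2 -0.1  0.   0.2  0.4  0.3 -0.2 -0.4  0.1 -0.4 -0.2]
scene [ 6.16064374e+02  5.15193073e+01 -6.24620643e-02] [-0.2  0.2  0.1  0.1 -0.1  0.3 -0.2 -0.1 -0.  -0.   0.5 -0.6]
handle top approx [489.69675307 205.95681188 142.        ]
top [0, 1, 2, 3] [ 5.12135008e+02 -2.52381502e+02  4.36277049e-01] 0.71 [-0.5  0.2 -0.1 -0.2  1.  -0.1 -0.3  0.1]
top [1, 0, 3, 2] [ 521.29827989 -248.12460994    3.58000722] 139.85 [ 3.2  7.9  3.7  7.2 -2.9 -7.7 -4.  -7.6]
scene [0, 1, 2, 3] [ 524.21763695 -247.34011607    3.56721183] 130.22 [-5.5 -7.  -5.1 -5.4  6.   5.4  4.5  6.3]
scene [1, 0, 3, 2] [ 5.15656933e+02 -2.51494022e+02  4.39343297e-01] 1.09 [ 0.3 -0.5  0.7 -0.3 -0.1  0.1 -0.9  0.6]
```

```bash
cat > ov.py <<'E'
from fit import *
def ov(c,p,name,u0,v0,u1,v1,k,bridge=None,extra=()):
    im=cv2.resize(c["image"][v0:v1,u0:u1],None,fx=k,fy=k,interpolation=cv2.INTER_CUBIC)
    def poly(P,col):
        q=(proj(c,P)-[u0,v0]+.5)*k-.5
        cv2.polylines(im,[np.round(q*8).astype(int)],True,col,1,cv2.LINE_AA,3)
    def box(x0,x1,y0,y1,z,col): poly(S(p,[[x0,y0,z],[x1,y0,z],[x1,y1,z],[x0,y1,z]]),col)
    for sy in(1,-1):
        for x0,x1 in((-25,-11),(21,35)): box(x0,x1,*sorted((42*sy,70*sy)),25,(0,255,0))
        a,b=sorted((79.5*sy,93.5*sy)); box(-2,12,a,b,25,(0,255,255))
    for x in(-85,85): poly(S(p,[[x,-150,30],[x,100,30]]),(255,255,0))
    if bridge is not None: poly(bridge,(0,0,255))
    for e in extra: poly(e,(255,0,255))
    cv2.imwrite(name,im)
if __name__=="__main__":
    import sys
    p=[float(a) for a in sys.argv[1:4]]
    ov(d["top"],p,"pics/ot_%s.png"%sys.argv[4],180,125,310,235,6)
    ov(d["scene"],p,"pics/os_%s.png"%sys.argv[4],250,190,400,290,5)
E
python3 ov.py 616 51.2 -0.048 a
```

```text
(no output)
```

View pics/ot_a.png

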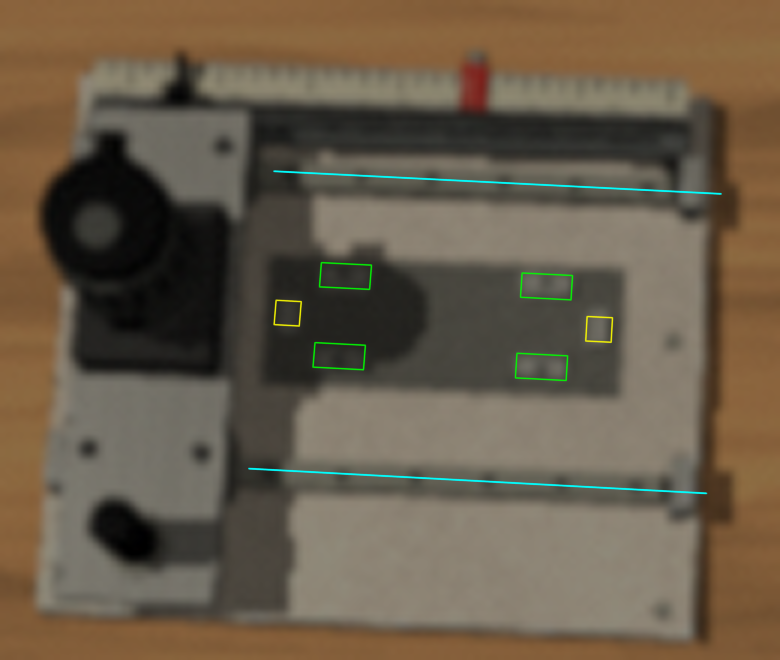

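View pics/os_a.png

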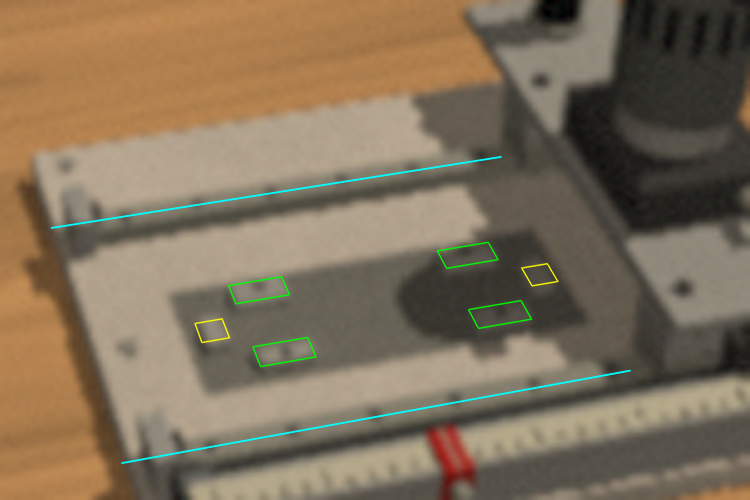

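Run:
```python
from fit import *
from workcell import *
s=read_state(); T=np.array(s["eef_pos"]);R=np.array(s["tool_rot"])
c=d["scene"]
for o in(-42,0,42): print(proj(c,T+R[:,0]*o), proj(c,T+R[:,0]*o-R[:,2]*13))
c2=dict(c);im=c["image"].copy()
for z,col in((0,(0,0,255)),(13,(0,255,0))):
    q=proj(c,[T+R[:,0]*o-R[:,2]*z for o in(-42,42)])
    for a in q: cv2.circle(im,tuple(int(round(v*16)) for v in a),8,col,-1,cv2.LINE_AA,4)
c2["image"]=im; crop(c2,0,50,90,130,8,"pics/fing.png")
def Rz(a): return np.array([[np.cos(a),np.sin(a),0],[np.sin(a),-np.cos(a),0],[0,0,-1.]])
for nm,pos,angs in(("b",[514,-252,30],(.437,.437-np.pi)),("n",[616,51,60],(-.046,-.046-np.pi,-.046+np.pi)),("h",[477,207,99],(-1.617,1.525)),("h2",[477,10,99],(-1.617,1.525))):
    for a in angs:
        q=inverse_kinematics(pos,Rz(a)); print(nm,a,None if q is None else np.round(q,2))
```

```text
[[ 59.81362856 126.17039032]] [[ 58.20503765 121.80075004]]
[[ 43.10412661 129.6244593 ]] [[ 41.34964989 125.21103625]]
[[ 25.86461714 133.18808766]] [[ 23.95570719 128.73028622]]
b 0.437 [ 0.65  0.75 -0.42  1.86  0.49  0.64  0.37]
b -2.7045926535897933 [ 0.21  0.74  0.2   1.88 -0.26  0.55 -2.12]
n -0.046 [ 0.15  0.77 -0.5   1.72  0.49  0.78 -0.63]
n -3.187592653589793 [-0.75  1.01  0.98  1.77 -1.03  0.97 -2.52]
n 3.0955926535897933 [-0.75  1.01  0.98  1.77 -1.03  0.97 -2.52]
h -1.617 [-0.65  0.56  0.17  1.99 -0.16  0.6  -1.99]
h 1.525 [ 0.24  0.82 -1.13  1.95  0.91  1.    0.2 ]
h2 -1.617 [ 0.11  0.51 -0.32  2.08  0.28  0.59 -2.04]
h2 1.525 [ 0.44  0.61 -0.79  2.06  0.65  0.73  0.77]
```

View pics/fing.png

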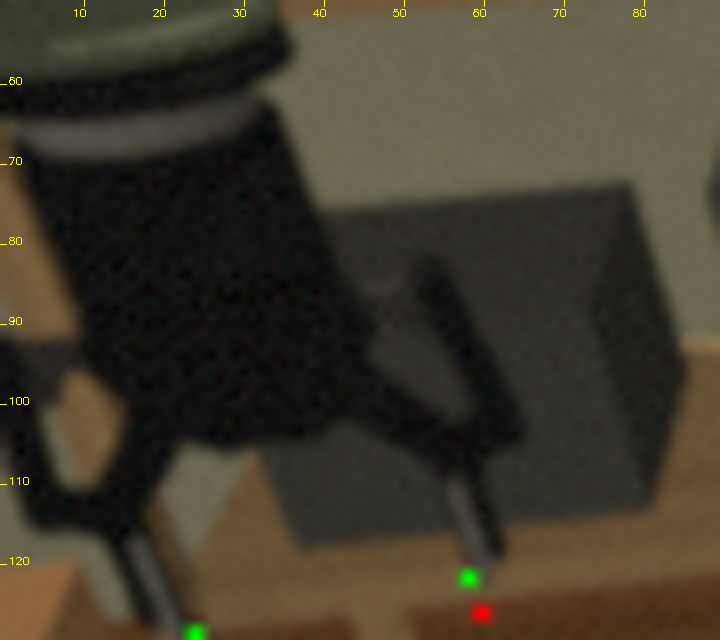

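```bash
cat > r.py <<'E'
from fit import *
from workcell import *
def Rz(a): return np.array([[np.cos(a),np.sin(a),0],[np.sin(a),-np.cos(a),0],[0,0,-1.]])
def st(): 
    s=read_state(); print("t%.1f"%s["time"],np.round(s["eef_pos"],1),"F",np.round(s["ft_force"],1),"gap %.1f"%s["finger_gap"],"yaw %.4f"%np.arctan2(s["tool_rot"][1][0],s["tool_rot"][0][0])); return s
E
python3 - <<'E'
from r import *
R=Rz(.437)
movep([514,-252,60],R); st()
print(movel([514,-252,3],max_speed=100,guard=10)); st()
clamp(); st()
print(movel([514,-252,80],max_speed=120)); st()
c={n:camera(n) for n in("scene","top")}
crop(c["scene"],140,170,260,270,6,"pics/g1.png")
E
```

```text
t2.0 [ 513.6 -253.4   60.3] F [ 0.  -0.2  0.3] gap 85.1 yaw 0.4344
False
t2.7 [ 514.2 -252.     3.2] F [ 0.  -0.6  0.1] gap 85.2 yaw 0.4370
t3.3 [ 514.6 -252.     3.8] F [-1.4  1.7  9.7] gap 35.8 yaw 0.4371
False
t4.1 [ 513.6 -252.    79.5] F [-1.4  0.1 -0.3] gap 35.5 yaw 0.4369
```

View pics/g1.png

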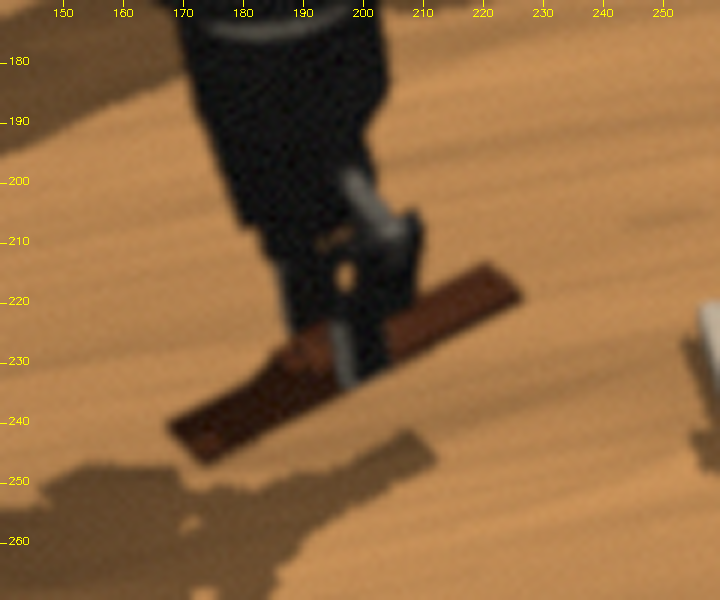

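Run:
```python
from r import *
movep([616,51,90],Rz(-.046)); st()
movel([616,51,50],max_speed=100); s=st()
c={n:camera(n) for n in("scene","top")}; pickle.dump(c,open("c1.pkl","wb"))
T=s["eef_pos"]; a=-.046; zb=T[2]-3.8+9
B=np.array([[19,77.5],[19,-77.5],[-9,-77.5],[-9,-25],[-19,-22],[-19,22],[-9,25],[-9,77.5]])
br=S([T[0],T[1],a],np.c_[B,[zb]*8])
ov(c["top"],[616,51.2,-.046],"pics/n1t.png",190,130,300,230,7,br)
ov(c["scene"],[616,51.2,-.046],"pics/n1s.png",250,180,400,290,5,br)
```

```text
t5.4 [615.9  49.4  89.7] F [-1.1 -0.2 -1. ] gap 35.1 yaw -0.0468
t5.9 [616.   50.8  49.9] F [ 1.1 -0.8  0.5] gap 35.7 yaw -0.0462Traceback (most recent call last):
  File "<stdin>", line 8, in <module>
NameError: name 'ov' is not defined
```

```bash
cat > n.py <<'E'
from ov import *
c=pickle.load(open("c1.pkl","rb"))
T=[616,50.8,49.9]; a=-.0462; zb=T[2]-3.8+9
B=np.array([[19,77.5],[19,-77.5],[-9,-77.5],[-9,-25],[-19,-22],[-19,22],[-9,25],[-9,77.5]])
br=S([T[0],T[1],a],np.c_[B,[zb]*8])
ov(c["top"],[616,51.2,-.046],"pics/n1t.png",190,130,300,210,7,br)
ov(c["scene"],[616,51.2,-.046],"pics/n1s.png",260,190,390,280,6,br)
E
python3 n.py
```

```text
(no output)
```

View pics/n1t.png

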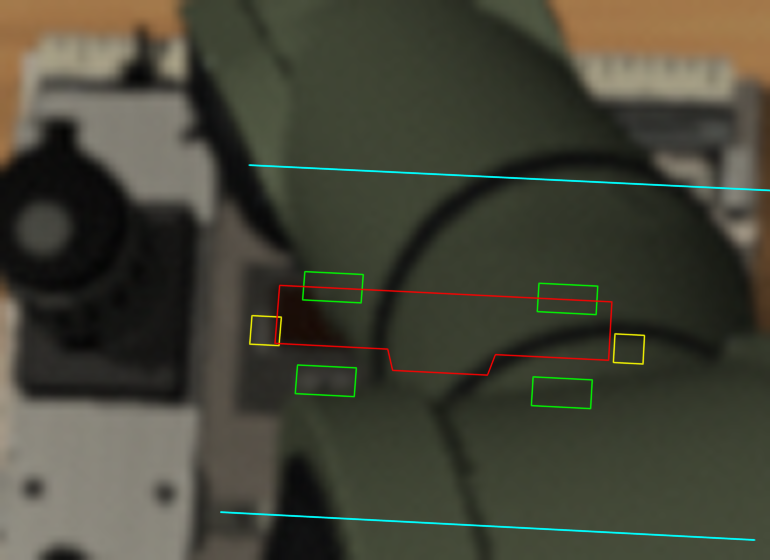

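View pics/n1s.png

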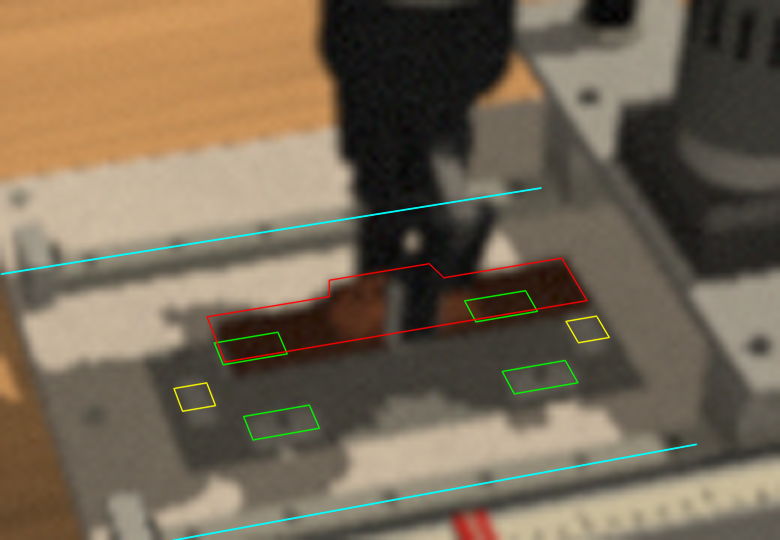

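Run:
```python
from h import *
c=pickle.load(open("c1.pkl","rb"))["scene"]
c["image"]=cv2.convertScaleAbs(c["image"],alpha=1.8)
crop(c,288,225,368,260,10,"pics/n2.png")
```

```text
(no output)
```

View pics/n2.png

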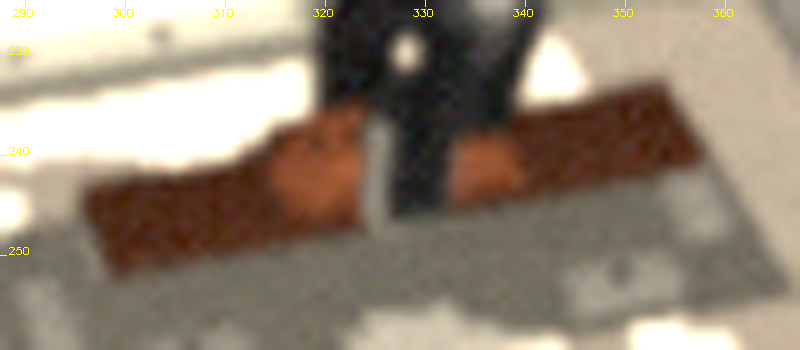

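```bash
cat > f2.py <<'E'
from fit import *
c=pickle.load(open("c1.pkl","rb"))["scene"]
o=np.array([[295.5,243],[299,252.2],[357.5,240.3],[353.5,233]])
C=np.array([[-9,-77.5,4.5],[19,-77.5,-4.5],[19,77.5,-4.5],[-9,77.5,4.5]])
from scipy.spatial.transform import Rotation as Ro
def W(q): return Ro.from_euler("ZX",[q[3],q[4]]).apply(C)+q[:3]
p0=proj(c,W([616,50.8,50.6,-.046,0])); print((o-p0).round(2))
r=least_squares(lambda q:np.r_[(proj(c,W(q))-o).ravel(),(q[0]-616)/2,(q[3]+.046)/.01],[616,50.8,50.6,-.046,0]); print(r.x.round(3),r.fun.round(2))
r=least_squares(lambda q:np.r_[(proj(c,W(np.r_[q,0]))-o).ravel(),(q[0]-616)/2],[616,50.8,50.6,-.046]); print(r.x.round(3),r.fun.round(2))
E
python3 f2.py
```

```text
[[ 1.5   0.68]
 [ 2.06 -0.38]
 [ 0.55 -2.02]
 [ 0.37  0.47]]
[ 6.15492e+02  5.40050e+01  5.02740e+01 -4.30000e-02  1.70000e-02] [-0.34 -0.49 -0.79  0.53  0.59  1.29  0.67 -1.18 -0.25  0.32]
[ 6.15696e+02  5.39050e+01  5.05660e+01 -1.30000e-02] [-0.16 -0.29 -0.33  0.72  0.36  1.01  0.2  -1.38 -0.15]
```

Run:
```python
from h import *
c=pickle.load(open("c1.pkl","rb"))["top"]
c["image"]=cv2.convertScaleAbs(c["image"],alpha=2.5)
crop(c,218,160,250,190,20,"pics/n3.png")
from f2 import C,S
print(proj(c,S([616,50.8,-.046],C+[0,0,50.6])).round(2), proj(c,S([616,50.8,-.046],[[19,77.5,55.1],[-9,77.5,55.1]])).round(2))
print(proj(c,S([616,51.2,-.046],[[5,79.5,25],[5,93.5,25]])).round(2))
```

```text
[[ 1.5   0.68]
 [ 2.06 -0.38]
 [ 0.55 -2.02]
 [ 0.37  0.47]]
[ 6.15492e+02  5.40050e+01  5.02740e+01 -4.30000e-02  1.70000e-02] [-0.34 -0.49 -0.79  0.53  0.59  1.29  0.67 -1.18 -0.25  0.32]
[ 6.15696e+02  5.39050e+01  5.05660e+01 -1.30000e-02] [-0.16 -0.29 -0.33  0.72  0.36  1.01  0.2  -1.38 -0.15]
[[276.44 180.97]
 [276.94 173.39]
 [229.79 171.04]
 [228.78 178.57]] [[229.45 170.26]
 [228.78 178.57]]
[[229.53 176.84]
 [225.34 176.63]]
```

View pics/n3.png

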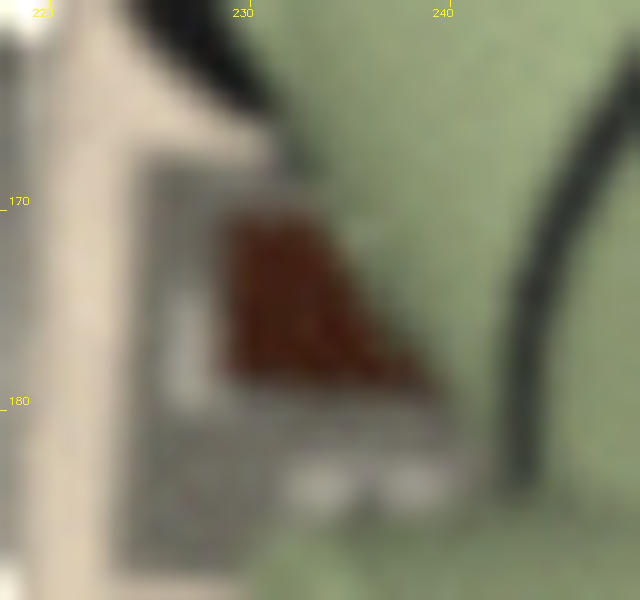

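Run:
```python
from r import *
movel([616,49.5,32],max_speed=80); st()
print(movel([616,49.5,22],max_speed=30,guard=8)); st()
c={n:camera(n) for n in("scene","top")}; pickle.dump(c,open("c2.pkl","wb"))
c=c["scene"];c["image"]=cv2.convertScaleAbs(c["image"],alpha=1.6)
crop(c,270,215,380,280,7,"pics/n4.png")
```

```text
t6.4 [615.6  49.4  31.3] F [ 0.1  0.5 -0.4] gap 35.4 yaw -0.0460
True
t6.8 [616.   49.5  21.8] F [-2.1 -0.2  8.8] gap 35.8 yaw -0.0461
```

View pics/n4.png

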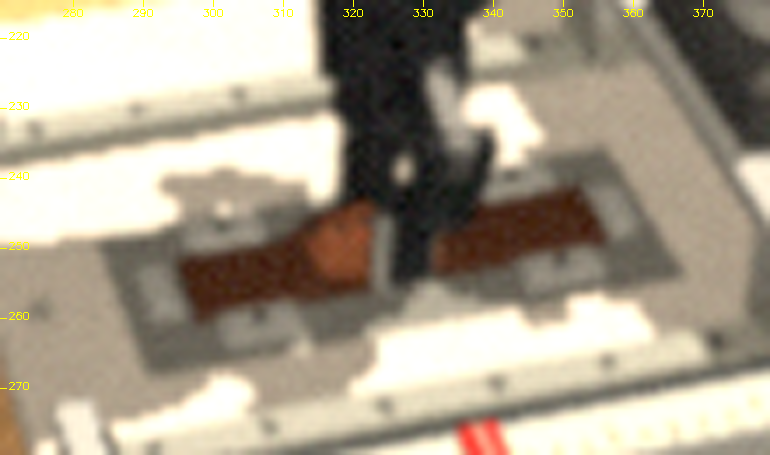

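The bridge is down at bed height (contact at TCP z 21.8, as expected when seated) between all blocks. Release and look.

Run:
```python
from r import *
open_gripper(); st()
movel([616,49.5,120],max_speed=150)
movep([500,-40,200],Rz(1.0)); st()
c={n:camera(n) for n in("scene","top")}; pickle.dump(c,open("c3.pkl","wb"))
crop(c["top"],180,125,310,235,6,"pics/n5t.png")
c=c["scene"];c["image"]=cv2.convertScaleAbs(c["image"],alpha=1.6)
crop(c,270,215,380,280,7,"pics/n5.png")
```

```text
t7.4 [615.6  49.4  21.4] F [-0.2 -0.3  0.8] gap 85.1 yaw -0.0461
t9.3 [500.2 -39.7 199.5] F [-0.5  0.8  0.8] gap 85.5 yaw 0.9984
```

View pics/n5.png

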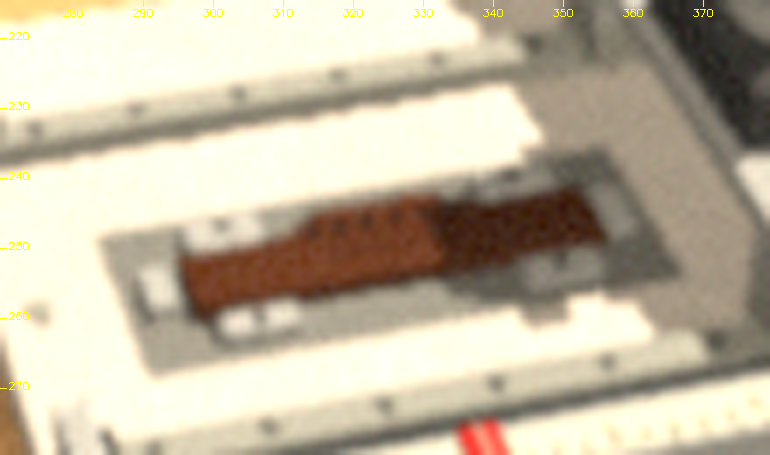

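View pics/n5t.png

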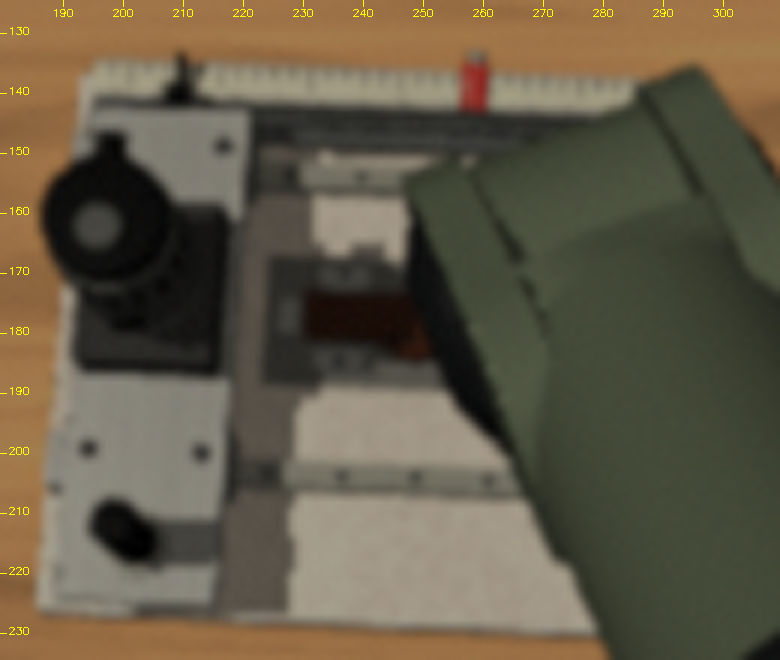

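Run:
```python
from r import *
R=Rz(1.525)
movep([488,150,230],R); 
movel([488.5,207,215],max_speed=150); st()
print(movel([488.5,207,99],max_speed=120,guard=10)); st()
c={n:camera(n) for n in("scene","top")}; pickle.dump(c,open("c4.pkl","wb"))
crop(c["scene"],320,120,440,230,6,"pics/h1.png")
```

```text
t10.7 [488.6 206.  214.8] F [ 0.7  0.4 -0.9] gap 85.4 yaw 1.5242
False
t11.8 [488.8 207.2  99.6] F [-0.2 -0.1  0.2] gap 85.3 yaw 1.5249
```

View pics/h1.png

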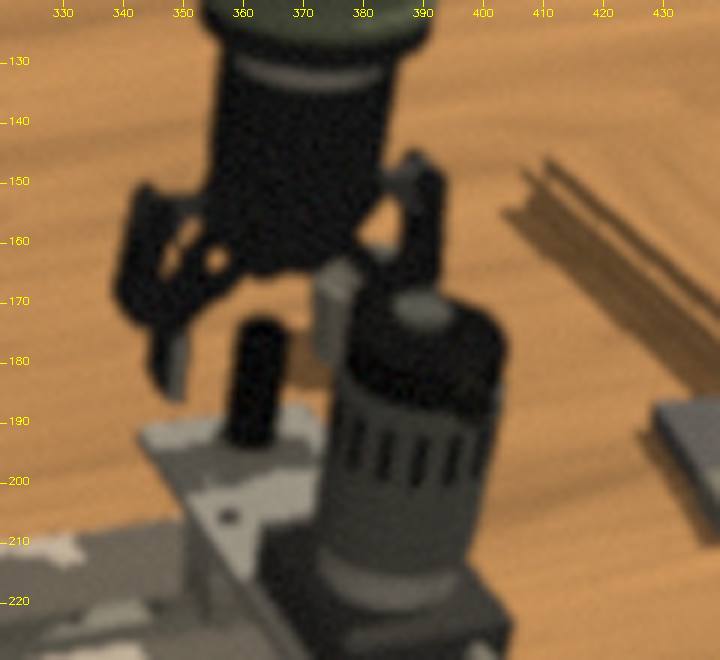

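Run:
```python
from r import *
clamp(); s=st()
p0=np.array([488.5,207,99]); u=np.array([-.046,-.999,0])
movel(p0+u*140,max_speed=70); st()
wait(.2); st()
c={n:camera(n) for n in("scene","top")}; pickle.dump(c,open("c5.pkl","wb"))
crop(c["top"],180,125,310,235,6,"pics/p1t.png")
cv2.imwrite("pics/p1full.png",c["scene"]["image"])
crop(c["scene"],300,230,440,310,5,"pics/p1.png")
```

```text
t12.5 [488.5 205.6  99.3] F [-3.2 -9.4 14.5] gap 25.1 yaw 1.5241
t14.7 [483.8  68.5  99.4] F [12.   8.1 -8.5] gap 24.8 yaw 1.5256
t14.9 [483.8  68.5  99.4] F [11.5  8.6 -9.7] gap 24.5 yaw 1.5256
```

View pics/p1.png

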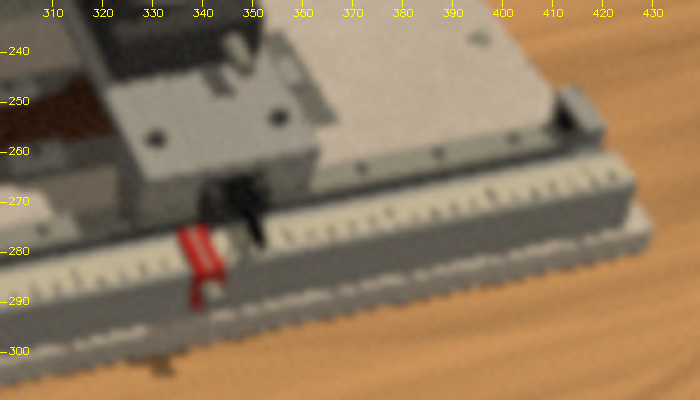

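View pics/p1t.png

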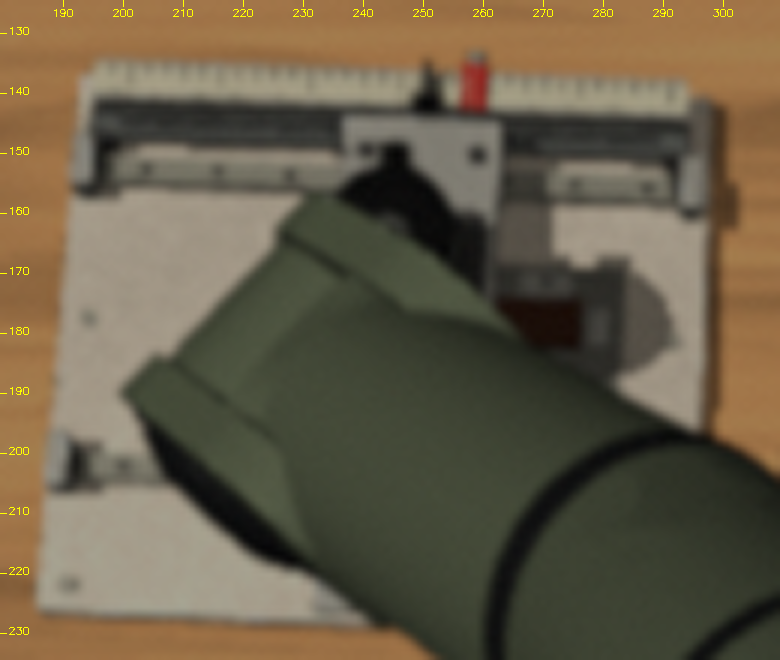

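View pics/p1full.png

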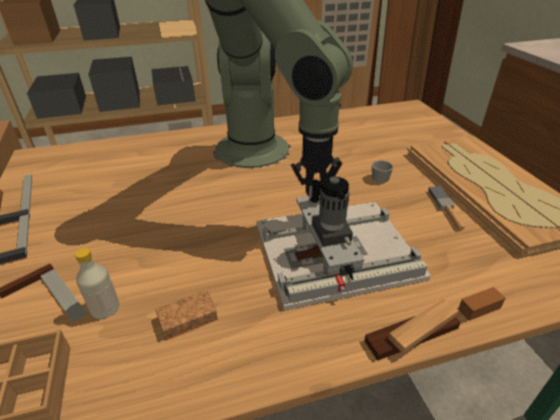

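Run:
```python
from h import *
c=pickle.load(open("c5.pkl","rb"))
crop(c["top"],240,128,275,150,20,"pics/q1t.png")
crop(c["scene"],328,260,368,290,18,"pics/q1.png")
```

```text
(no output)
```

View pics/q1t.png

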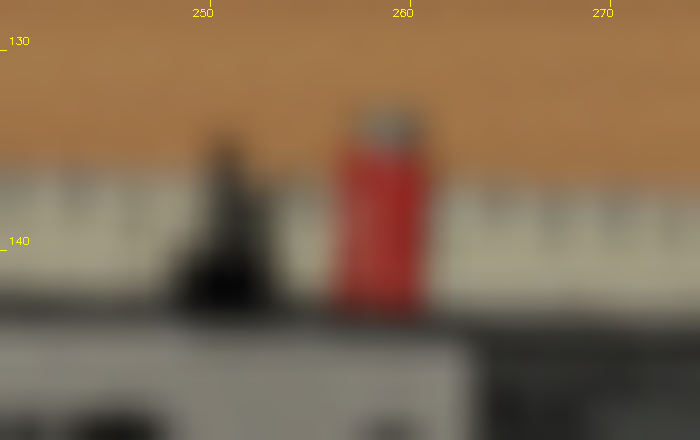

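View pics/q1.png

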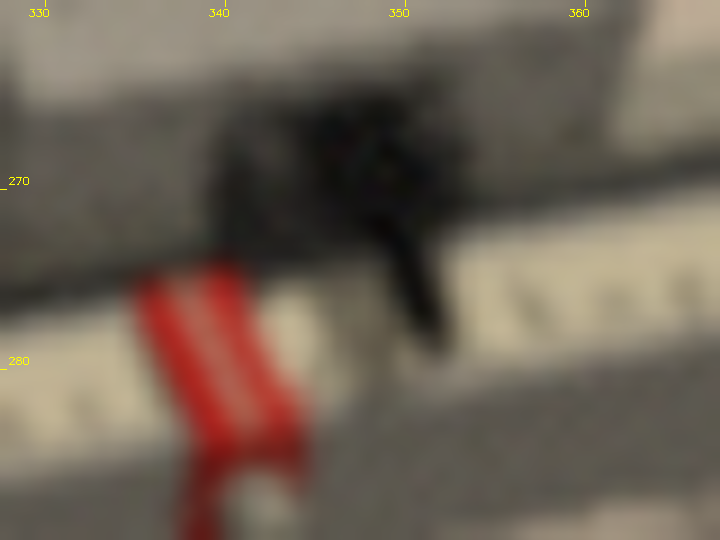

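```bash
cat > m.py <<'E'
from fit import *
c=pickle.load(open("c5.pkl","rb"))
P=[616,51.2,-.046]
def inv(w): 
    w=np.atleast_2d(w)[:,:2]-P[:2]; a=P[2]; return np.c_[np.cos(a)*w[:,0]+np.sin(a)*w[:,1], -np.sin(a)*w[:,0]+np.cos(a)*w[:,1]]
if __name__=="__main__":
  for z in(25,30,35,40,45,50):
    f=lambda n,u,v:inv(atz(c[n],u,v,z))[0].round(1)
    print(z,"mark top",f("top",258.75,138.75),"scene",f("scene",339.7,279.1),f("scene",337.8,274.8),f("scene",341.7,283.4),"| ptr scene",f("scene",352,278.7),"top",f("top",250.7,135))
E
python3 m.py
```

```text
25 mark top [143.1  -9.2] scene [107.6   0.9] [93.7  1.3] [121.3   0.8] | ptr scene [113.3  29. ] top [155.1  18.9]
30 mark top [141.2  -9.6] scene [112.   -1.1] [98.1 -0.7] [125.6  -1.3] | ptr scene [117.6  26.8] top [153.2  18.4]
35 mark top [139.3 -10. ] scene [116.3  -3.1] [102.6  -2.7] [129.9  -3.3] | ptr scene [121.9  24.6] top [151.2  17.9]
40 mark top [137.4 -10.4] scene [120.7  -5.1] [107.   -4.7] [134.1  -5.3] | ptr scene [126.2  22.4] top [149.3  17.4]
45 mark top [135.6 -10.8] scene [125.1  -7.2] [111.5  -6.8] [138.4  -7.3] | ptr scene [130.6  20.1] top [147.4  16.9]
50 mark top [133.7 -11.2] scene [129.4  -9.2] [116.   -8.8] [142.6  -9.4] | ptr scene [134.9  17.9] top [145.5  16.5]
```

Run:
```python
from r import *
p0=np.array([488.5,207,99]); u=np.array([-.046,-.999,0])
movel(p0+u*165,max_speed=50); wait(.3); st()
c={n:camera(n) for n in("scene","top")}; pickle.dump(c,open("c6.pkl","wb"))
crop(c["top"],240,128,275,150,20,"pics/q2t.png")
crop(c["scene"],323,260,363,290,18,"pics/q2.png")
```

```text
t15.9 [483.   43.7  99.4] F [ 14.7   9.4 -11.8] gap 24.7 yaw 1.5258
```

View pics/q2t.png

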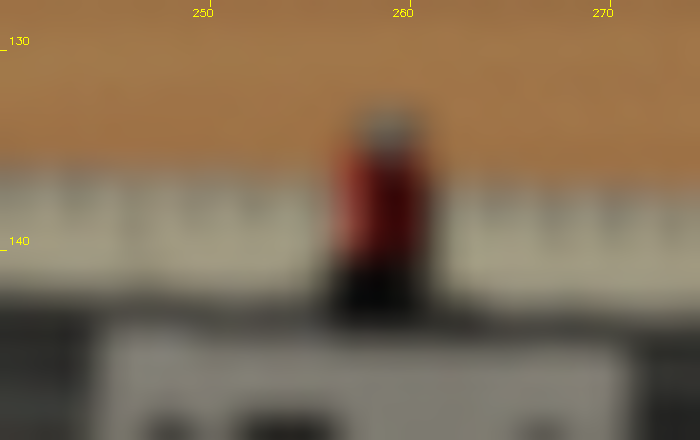

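View pics/q2.png

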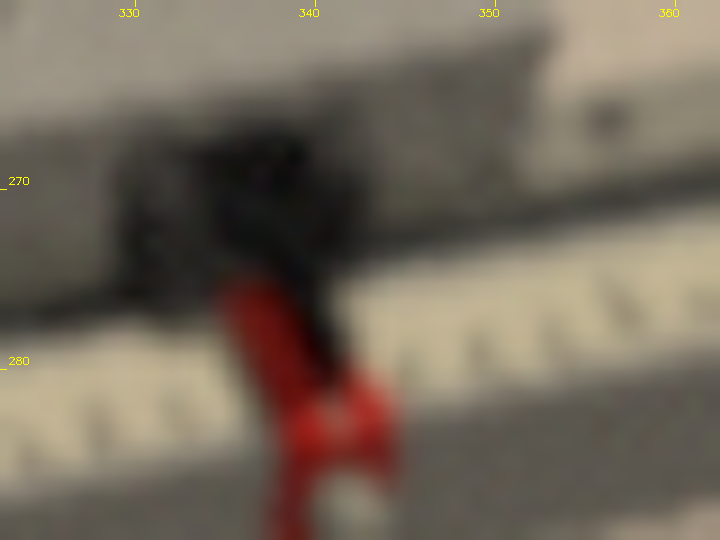

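Run:
```python
from m import *
for z in(42,44,46,48):
    f=lambda n,u,v:inv(atz(c[n],u,v,z))[0].round(1)
    print(z,"ptr now",f("scene",341.1,280.6),"mark",f("scene",337.8,274.8),f("scene",341.7,283.4),"top: ptrbase",f("top",258.4,142),"clip",f("top",258.4,142.),f("top",258.75,138.75))
c6=pickle.load(open("c6.pkl","rb"))["scene"]; c0=d["scene"]
for k,cc in(("a",c6),("b",c0)):
    cc["image"]=cv2.convertScaleAbs(cc["image"],alpha=1.7); crop(cc,330,270,350,290,30,f"pics/q3{k}.png")
```

```text
42 ptr now [127.5  -4.5] mark [108.8  -5.6] [135.8  -6.1] top: ptrbase [125.2 -10.1] clip [125.2 -10.1] [136.7 -10.5]
44 ptr now [129.3  -5.3] mark [110.6  -6.4] [137.5  -6.9] top: ptrbase [124.5 -10.3] clip [124.5 -10.3] [135.9 -10.7]
46 ptr now [131.   -6.1] mark [112.4  -7.2] [139.2  -7.7] top: ptrbase [123.8 -10.4] clip [123.8 -10.4] [135.2 -10.8]
48 ptr now [132.7  -6.9] mark [114.2  -8. ] [140.9  -8.6] top: ptrbase [123.1 -10.6] clip [123.1 -10.6] [134.5 -11. ]
```

View pics/q3a.png

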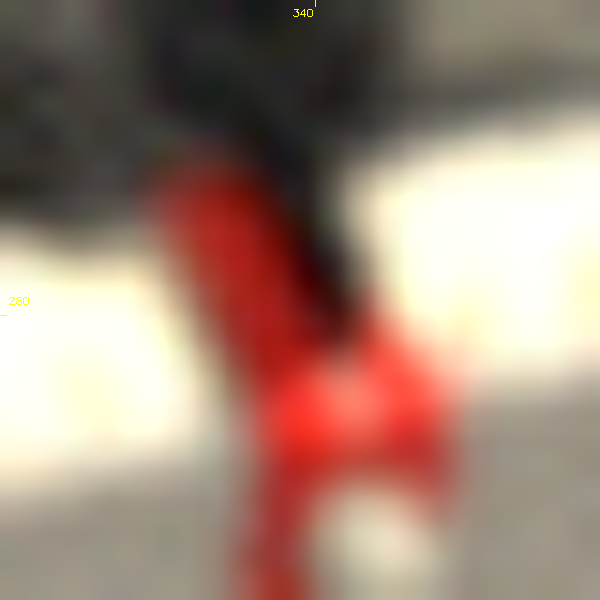

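View pics/q3b.png

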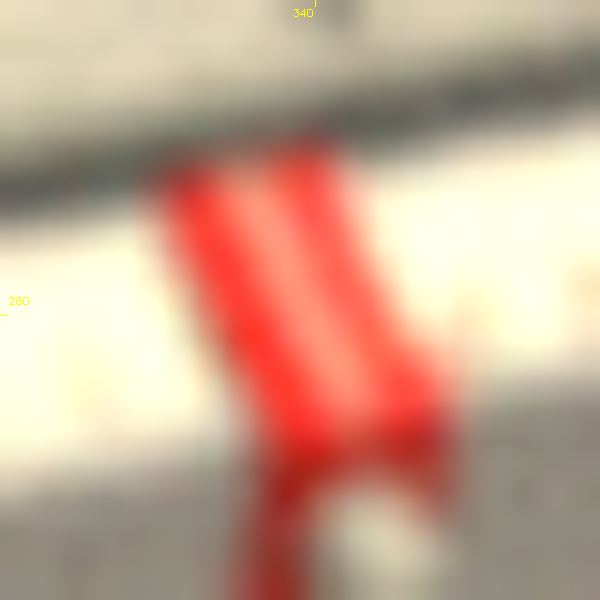

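Run:
```python
from r import *
p0=np.array([488.5,207,99]); u=np.array([-.046,-.999,0])
movel(p0+u*166.3,max_speed=20); wait(1.0); s=st(); print(np.abs(s["qvel"]).max())
c={n:camera(n) for n in("scene","top")}; pickle.dump(c,open("c7.pkl","wb"))
cv2.imwrite("pics/endt.png",c["top"]["image"]);cv2.imwrite("pics/ends.png",c["scene"]["image"])
cc=c["scene"];cc["image"]=cv2.convertScaleAbs(cc["image"],alpha=1.7); crop(cc,270,220,360,290,8,"pics/q4.png")
```

```text
t17.3 [482.9  42.4  99.4] F [ 14.    9.9 -12.3] gap 24.6 yaw 1.5258
0.0015407131268705236
```

View pics/q4.png

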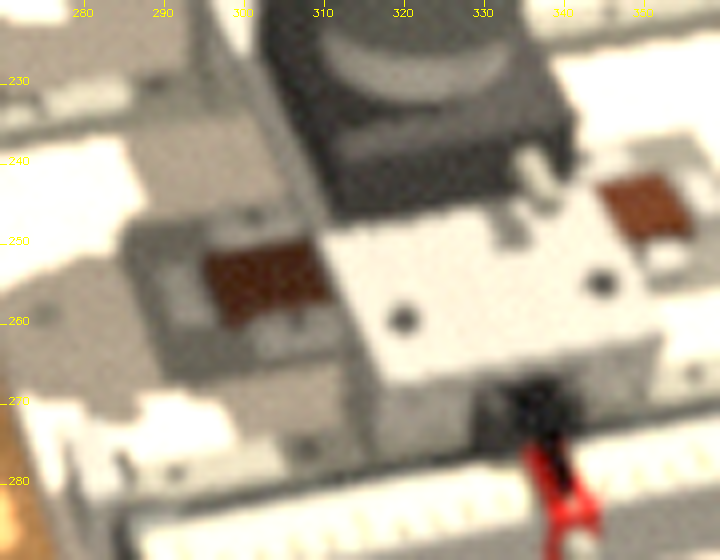

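View pics/ends.png

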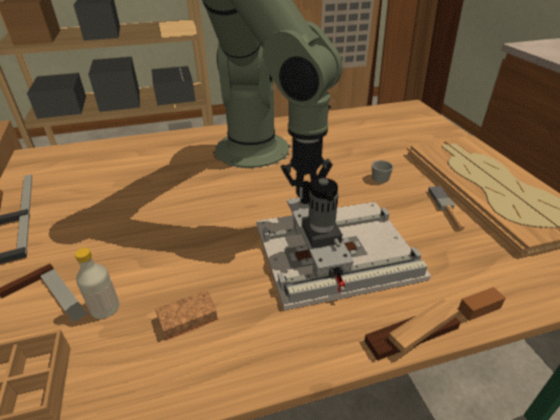

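View pics/endt.png

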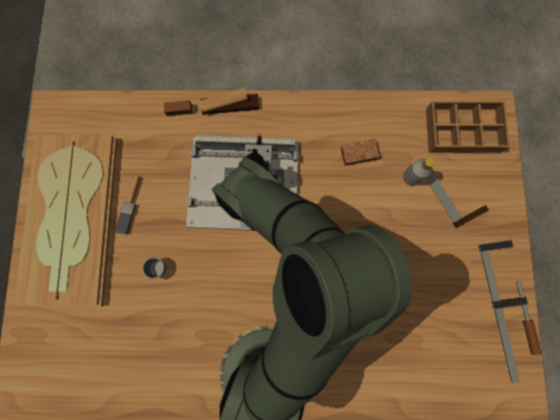

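The pointer blade, with its tip near (341,281), covers the white line centrally, with red showing on both sides. The bridge ends at (295,252) and (355,245) lie between the blocks, and the bystanders are where they started. Handing in while holding.

```bash
python3 -c "
from workcell import *
print(finish_job()); print(read_state()['finger_gap'])"
```

```text
the job is handed in; nothing more can be done
None
the job is handed in; nothing more can be done
```

The bridge is in the nest, and the sled is drawn out to the mark with the gripper still clamped on the handle. The job is handed in, but no verdict was reported. The last clock reading, just before handing in, was 17.3 s.

- **Bridge:** I gripped it across the bulge and lowered it until it touched the bed at the expected height. I then released it with the bulge towards the handle. The last picture shows both ends between the blocks and unmoved after the sled passed over. I judged flatness from the pictures and the contact height only.
- **Sled:** I drew it out in three steps, correcting from the pictures. In the last picture the pointer blade covers the white line centrally, and I estimate it is within about 1–1.5 mm. The arm was still. The fingers were closed on the post, with the gap reading 24.6 mm for a 26 mm post. I did not measure the finger press on the handle itself.
- **Other things on the bench:** the bottle, sanding block, brush and tin look the same as in the first pictures.

Two readings disagreed. The cameras differed by about 3.5 mm on where the bridge lay, and by 1–2 mm on its lengthwise position in the gripper, so I used values in between. The wrist force showed about 14 N sideways while pulling, probably because my pull line was slightly off the rail direction; it is far below the limits.

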